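# Set a microscope lamp controller with its edge thumbwheel

### The arm

A 7-joint arm with a two-finger parallel gripper is mounted at the origin on the work surface. World frame = base frame: x ahead of the robot, y to its left, z up, the work surface at z = 0. Lengths are in m, angles in rad, forces in N, time in s.
With the tool pointing down it reaches from about 0.4 to 0.9 m from the base axis. Payload 5.6 kg.
Tool frame: the origin (TCP) lies midway between the tips of the shut fingers; the grasp point (between the pads) lies 19 mm behind it; z points along the fingers, y is the line along which they close (so a half turn about z gives the same grasp; the last joint's range is limited). The gripper opens to 92 mm and grips with 3 to 60 N. Pads are 20 mm wide; open, the fingers measure 128 mm over their backs; the gripper's body (75 mm by 189 mm) begins 69 mm behind the grasp point.
Start: joints at [1.092, 0.468, -0.012, 1.603, 0.006, 1.071, -0.056], TCP at [0.274, -0.589, 0.215] pointing down, gripper open.
Joint ranges: [-2.53, 2.53], [-0.31, 2.02], [-1.57, 1.55], [0.28, 2.44], [-1.29, 4.43], [0.15, 1.84], [-2.92, 2.92]. Speed limits (rad/s): [2.57, 2.57, 3.14, 3.14, 3.14, 3.14, 3.14].

### API

Orientations are given as a 3x3 rotation matrix whose columns are the frame's x, y, z axes.
In Python, from station import env, effector, solver, viewer, workorder, search_frame, tip_of gives the robot as it stands. Calls block until the motion is done:
- env.reach(position, orientation): joint-space move of the TCP to a pose.
- env.movel(position, frame=None, rate=0.15): straight line of the TCP; frame=None keeps the orientation; rate is the mean speed in m/s.
- env.goto_joints(angles): joint-space move.
- effector.release() and effector.grasp(squeeze=None): open the fingers fully, or close them until they stop; squeeze is the grip in N (None keeps the last).
- env.pause(seconds).
- solver.inverse_kinematics(position, orientation): joint angles nearest the present ones, or None.
- env.sense(): the state.
- viewer.read_camera(name): name is "scene" or "side" or "wrist"; returns (picture, depth): 400x640x3 uint8, red, green, blue; 400x640 float32, m along the optical axis (not along the pixel's ray), 0 where there is no reading.
- viewer.camera_info(name): a dict with "intrinsics" (3x3 intrinsics, pixels), "dist_coeffs" ([k1, k2, p1, p2, k3] as OpenCV has them; the pictures are not rectified), "eye" and "rotation" of the camera in the world; the wrist camera has in their place "T_tool_cam" (4x4, takes a point from camera to tool coordinates, whose origin is the TCP and whose axes are the flange's). Camera axes: x right, y up, looking along -z (the intrinsics and any distortion apply to the point x, -y, -z); pixel columns grow to the right and rows downward; lengths in m; the calibration is good to about 2 mm. A picture is of the moment at which its call begins: read the wrist's pose just before it. camera_info takes no time and is no camera call.
A pose or a line that the arm cannot do raises env.PlanningError and nothing moves.
- workorder.finish_job(): hands the job in; it is judged then, once.
Trained networks look in the newest picture that a camera, given by its name, has taken for a name from the list of things; names that differ only in an ending like _2 or _b are one class to them, and where a whole thing is asked for, a point or a joint stands for the part that bears it (a point fixed in the world has none). Each returns a list of dicts, best first, with "score" (0 to 1); they miss things now and then, are a little off and sometimes report something else, mostly with a low value. They report only what shows in the picture. A call takes as long as a camera call.
- search_frame(camera, name): "at" ([x, y, z] in m, in world coordinates, good to about 4 mm: the middle of the surface that is visible of it).
- tip_of(camera, name): "at" ([x, y, z] in m, in world coordinates, good to about 4 mm: a listed point, or the origin of a listed thing).
The state is a dict: "t": time; "joint_positions": joint angles; "joint_velocities": joint speeds; "tau": joint torques, N m; "ee_pos": TCP position; "tcp_rot": TCP orientation; "wrist_force": force on the tool from outside, world axes, zero at the start; "moment": the same for the moment, N m; "gripper_width": finger opening in m; "grasp_force": force on a finger pad.
Only numpy, scipy, OpenCV 4.12 (cv2) and the standard library are available. Lean on these libraries where they do the work, as an engineer would, in place of code of your own. Each camera call takes 0.05 s, during which the arm holds its last target. There are 200 camera calls.

### The job

Get the microscope lamp ready: flip the red toggle on the white lamp controller over to the rear to switch it on, then with a light fingertip roll the black edge thumbwheel in its slot until the tip of the orange pointer under the clear hood stands level with the middle of the upright green tab (not the red one), left to right. With the pointer on the green tab, press the round blue store key fully down and let go; leave everything else on the bench and on the controller where it is.

Things in the scene. Friction and masses are not known exactly. Their poses are not given: they have to be found in the camera images.
- controller: White lamp controller box, fixed, 200 mm deep (its x), 360 wide (y), 80 high. Origin: centre of its underside; +z up, +x to its rear, +y to its left. On its flat top: thumbwheel slot at x -45, y 0 mm; red toggle at x -45, y +130; blue store key at x -45, y -130; clear hood 22 by 130 mm (long in y), 46 high, at x +55, y 0. Petri dish and slide box stand loose on its rear corners.
- wheel_crown (a point): Mean place of the thumbwheel's highest point, 30 mm above its axle, at x -45, y 0, z 89 mm in the controller's frame when untouched. The wheel is a ribbed black disc with orange ribs, 60 mm in diameter, 12 mm thick, axle along the controller's x, in a slot 18 (x) by 52 mm (y); some 9 mm stand out. It runs out of true: the crown rises and sinks up to 2.5 mm as it turns.
- cradle: Hidden sprung cradle carrying the wheel's axle; its origin lies on the axle, 30 mm below the crown, axes parallel to the controller's. Pressed from above it yields after the first 2.4 N, about 1 mm for each further 9 N, 6 mm at most. A load over 12 N on the wheel damages it.
- thumbwheel (a joint): Wheel angle in rad, -1.2 to 1.2 (stops); at 0 the pointer is upright. It grows as the crown is rolled towards the controller's +y, 1 rad for 30 mm of rim, and the pointer leans that way with it. Stiff: it takes about 3.3 N along the rim and stays where left, so a fingertip must press on the crown with some 6 to 8 N while it moves along the controller's y; a lighter touch slips.
- pointer_tip (a point): Tip of the orange pointer, a needle 4 mm wide with a bead under the clear hood at x +55 mm in the controller's frame. It is fixed to the wheel's axle, 59 mm above the controller's underside, and its tip lies 55 mm from the axle; it swings left and right (the controller's y) with the wheel.
- tab_green: Green upright strip, 8 mm wide (y), 50 mm high, with a short lug to the rear at its top, fixed on the controller's top in front of the hood at x +40 mm; it marks the wanted setting. Origin: centre of its underside, axes parallel to the controller's. The pointer is level with it when the tip's y in this frame is 0.
- tab_red: Red tab of the same shape on the other half of the gauge; not wanted. Left and right change places from run to run.
- toggle_tip (a point): Centre of the red ball, 18 mm in diameter, on the end of the toggle's steel bar. The ball's centre turns at a radius of 45 mm about an axle along the controller's y, 10 mm above the controller's top at x -45, y +130. Off it leans to the front (ball at x -67, 49 mm above the top), on it leans as far to the rear (x -23).
- lamp_toggle (a joint): Toggle angle in rad: 0 is off (leaning to the front), 1.0 is fully on (leaning to the rear), upright at 0.5. It stays where it is left; about 1.5 N at the ball moves it.
- store_key_top (a point): Middle of the top face of the blue store key, 28 mm in diameter, 22 mm above the controller's top when up; pushed straight down.
- store_key (a joint): Travel of the store key in m: 0 is up, 0.006 is fully down (5 N). It springs back.
- petri_dish: Clear round dish, 56 mm in diameter, 16 mm high, loose on the controller's rear left corner. Origin: centre of its underside.
- slide_box: Blue and white box for slides, 30 by 80 by 24 mm, loose on the controller's rear right corner. Origin: centre of its underside.
- amber_bottle: Brown bottle, 70 mm in diameter, 150 mm high, on the bench to the left. Origin: centre of its underside.
- tube_rack: Orange tube rack, 70 by 160 mm, 71 mm high with its tubes, on the bench to the left. Origin: centre of its underside.
- mouse: Black computer mouse, 110 by 60 by 34 mm, on the bench to the right. Origin: centre of its underside.
- tip_box: Clear and yellow box, 85 by 120 mm, 64 mm high, on the bench to the right. Origin: centre of its underside.
- marker_pen: White and black marker pen, 130 mm long, on the bench to the left. Origin: on its underside, 45 mm from its white end.

How it is judged:
By the outcome, as a careful person would: the job done as asked, in the order asked, and still so for the second after the job is handed in, with the robot touching nothing.
It also fails if it takes over 58 s, if anything falls off the work surface, if the arm or the gripper's body presses on something with over 40 N, if the wrist force passes 120 N, or if a joint passes its speed limit or range.

## Working session

There is one attempt and no reset: what is moved stays moved. The work goes in short steps, each a Python script; the robot and the scene stay as the last script left them, time stands still between calls to the robot, and variables do not carry over. Pictures are saved under pics/ and viewed, at most 10 in all, crops included, and the job is handed in when it is done.

```bash
ls; mkdir -p pics
python3 - <<'E'
from station import env, effector, solver, viewer, workorder, search_frame, tip_of
import cv2, numpy as np
s=env.sense(); print(s['t'],s['ee_pos'],s['tcp_rot'],s['wrist_force'],s['gripper_width'])
ims=[]
for c in ['scene','side']:
    im,d=viewer.read_camera(c); cv2.imwrite(f'pics/{c}0.png',im[:,:,::-1]); np.save(f'{c}_d.npy',d)
    i=viewer.camera_info(c); print(c,np.round(i['eye'],3),np.round(i['rotation'],3).tolist(),i['intrinsics'],i['dist_coeffs'])
    for n in ['controller','wheel_crown','pointer_tip','tab_green','tab_red','toggle_tip','store_key_top','petri_dish','slide_box']:
        for r in tip_of(c,n)[:2]: print(c,n,np.round(r['at'],4),round(r['score'],2))
print(viewer.camera_info('wrist')); print(env.sense()['t'])
E
```

```text
pics
0.0 [ 0.27405459 -0.58875385  0.21362973] [[ 9.06571453e-01  4.22051448e-01 -8.80685533e-04]
 [ 4.22052345e-01 -9.06570101e-01  1.57163615e-03]
 [-1.35091858e-04 -1.79649587e-03 -9.99998377e-01]] [ 0.27044899 -0.0178098   0.00755536] 0.09185612736855381
scene [1.188 0.41  1.276] [[-0.546, -0.71, 0.446], [0.838, -0.461, 0.292], [-0.001, 0.533, 0.846]] [[458.10598045   0.         311.45563368]
 [  0.         458.10598045 194.47344673]
 [  0.           0.           1.        ]] [-0.13169375  0.          0.          0.          0.        ]
scene controller [ 0.525  -0.0447 -0.0018] 0.79
scene wheel_crown [ 0.5844 -0.181   0.0823] 0.47
scene wheel_crown [ 0.4823 -0.0494  0.0864] 0.43
scene tab_red [6.269e-01 4.374e-01 4.000e-04] 0.21
scene toggle_tip [ 0.4241  0.5105 -0.0022] 0.69
scene toggle_tip [0.4709 0.0859 0.127 ] 0.4
scene store_key_top [ 0.4693 -0.1763  0.1009] 0.64
scene petri_dish [0.5908 0.0885 0.0798] 0.53
scene slide_box [ 0.584  -0.1831  0.0804] 0.72
scene slide_box [ 0.4822 -0.0482  0.0874] 0.57
side [-0.115  1.065  0.989] [[-0.836, 0.325, -0.442], [-0.548, -0.481, 0.6
[... 600 characters left out ...]
ri_dish [0.5929 0.0852 0.0806] 0.68
side slide_box [ 0.5841 -0.1775  0.0817] 0.51
{'intrinsics': array([[322.03866018,   0.        , 321.1087679 ],
       [  0.        , 322.03866018, 200.57279609],
       [  0.        ,   0.        ,   1.        ]]), 'dist_coeffs': array([-0.05205495,  0.        ,  0.        ,  0.        ,  0.        ]), 'T_tool_cam': array([[-1.46884273e-04,  9.71630443e-01,  2.36504252e-01,
         6.54141766e-02],
       [ 9.99999988e-01,  1.53236377e-04, -8.47704350e-06,
        -2.25006089e-04],
       [-4.44776081e-05,  2.36504248e-01, -9.71630454e-01,
        -1.70094764e-01],
       [ 0.00000000e+00,  0.00000000e+00,  0.00000000e+00,
         1.00000000e+00]])}
1.0
```

View pics/scene0.png

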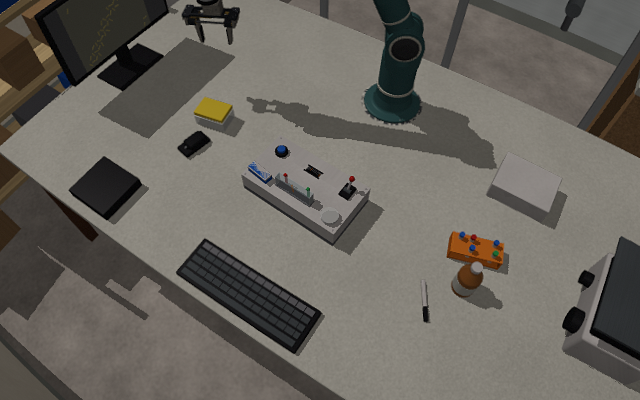

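View pics/side0.png

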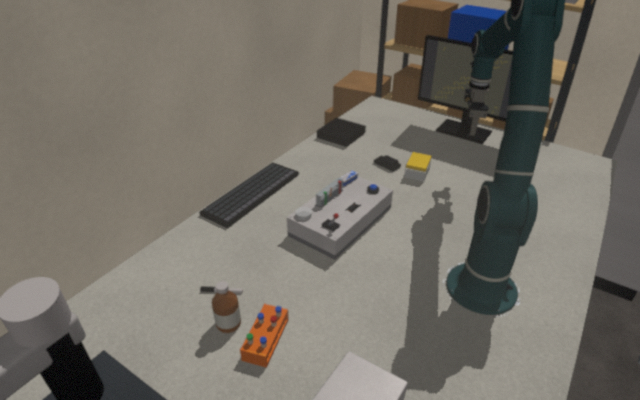

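```bash
cat > h.py <<'E'
from station import env, effector, solver, viewer, workorder, search_frame, tip_of
import cv2, numpy as np
def R(yaw):
    c,s=np.cos(yaw),np.sin(yaw); return np.array([[c,s,0],[s,-c,0],[0,0,-1.]])
def wristcam():
    s=env.sense(); i=viewer.camera_info('wrist')
    T=np.eye(4); T[:3,:3]=s['tcp_rot']; T[:3,3]=s['ee_pos']; T=T@i['T_tool_cam']
    return i['intrinsics'],i['dist_coeffs'],T
def shot(name):
    K,D,T=wristcam(); im,d=viewer.read_camera('wrist')
    cv2.imwrite(f'pics/{name}.png',im[:,:,::-1]); np.savez(f'{name}.npz',K=K,D=D,T=T,d=d,im=im)
    return K,D,T,im,d
def ray(K,D,T,px):
    u=cv2.undistortPoints(np.array([[px]],float),K,D)[0,0]
    return T[:3,3], T[:3,:3]@np.array([u[0],-u[1],-1.])   # scaled: depth 1
def proj(K,D,T,P):
    q=(np.atleast_2d(P)-T[:3,3])@T[:3,:3]
    return cv2.projectPoints(q*[1,-1,-1],np.zeros(3),np.zeros(3),K,D)[0][:,0]
E
python3 - <<'E'
from h import *
effector.grasp(10); print(env.sense()['t'])
env.reach(np.array([0.515,-0.045,0.225]),R(-0.05)); s=env.sense(); print(s['t'],s['ee_pos'],s['wrist_force'],s['gripper_width'])
shot('w1')
for n in ['controller','wheel_crown','pointer_tip','tab_green','tab_red','toggle_tip','store_key_top','petri_dish','slide_box']:
    for r in tip_of('wrist',n)[:2]: print(n,np.round(r['at'],4),round(r['score'],2))
print(env.sense()['t'],[np.round(env.sense()['wrist_force'],2) for _ in range(3)])
E
```

```text
2.3417
4.475 [ 0.51505743 -0.04598178  0.22497233] [0.32905677 0.54099962 0.16828532] 0.0004636317703014384
controller [ 5.266e-01 -4.780e-02  3.000e-04] 0.74
controller [ 0.4812 -0.0428  0.0559] 0.32
wheel_crown [ 0.4826 -0.0467  0.089 ] 0.91
pointer_tip [ 0.571  -0.0087  0.083 ] 0.19
tab_green [ 0.5683 -0.0101  0.0814] 0.67
tab_red [ 0.4738 -0.1735  0.1021] 0.62
tab_red [ 0.5625 -0.0911  0.0875] 0.46
toggle_tip [0.4718 0.0868 0.1281] 0.66
store_key_top [ 0.4743 -0.1723  0.1007] 0.9
store_key_top [0.4738 0.0882 0.125 ] 0.68
petri_dish [0.5969 0.0899 0.0768] 0.81
slide_box [ 0.5803 -0.1771  0.0823] 0.8
4.975 [array([ 0.09,  0.58, -0.19]), array([ 0.09,  0.58, -0.19]), array([ 0.09,  0.58, -0.19])]
```

View pics/w1.png

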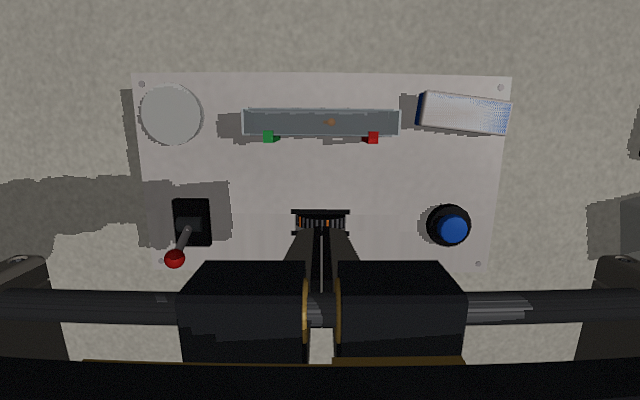

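```bash
cat >> h.py <<'E'
def ctrl2w(p,P):  # p = x,y,yaw
    c,s=np.cos(p[2]),np.sin(p[2]); P=np.atleast_2d(P)
    return np.c_[p[0]+c*P[:,0]-s*P[:,1], p[1]+s*P[:,0]+c*P[:,1], P[:,2]]
def hit_x(p,K,D,T,px,xl):  # controller-frame point where pixel ray meets plane x=xl
    o,r=ray(K,D,T,px); c,s=np.cos(p[2]),np.sin(p[2]); Q=np.array([[c,s,0],[-s,c,0],[0,0,1]])
    o=Q@(o-[p[0],p[1],0]); r=Q@r; return o+r*(xl-o[0])/r[0]
def hit_z(p,K,D,T,px,z):
    o,r=ray(K,D,T,px); c,s=np.cos(p[2]),np.sin(p[2]); Q=np.array([[c,s,0],[-s,c,0],[0,0,1]])
    o=Q@(o-[p[0],p[1],0]); r=Q@r; return o+r*(z-o[2])/r[2]
E
python3 - <<'E'
from h import *
from scipy.optimize import least_squares
z=np.load('w1.npz'); K,D,T,im=z['K'],z['D'],z['T'],z['im']
px=np.array([[133,73],[512,77],[452,229],[174,258]],float)
P=np.array([[.1,.18,.08],[.1,-.18,.08],[-.045,-.13,.102],[-.067,.13,.129]])
f=lambda p:(proj(K,D,T,ctrl2w(p[:3],P+[0,0,p[3]]))-px).ravel()
r=least_squares(f,[.527,-.045,-.04,0]); print(r.x,f(r.x).round(1)); p=r.x[:3]; np.save('p.npy',r.x)
hsv=cv2.cvtColor(im,cv2.COLOR_RGB2HSV).astype(int)
roi=np.zeros(im.shape[:2],bool); roi[100:150,230:410]=1
def cen(h0,h1,s0=120,v0=60):
    m=roi&(hsv[...,0]>=h0)&(hsv[...,0]<=h1)&(hsv[...,1]>s0)&(hsv[...,2]>v0)
    y,x=np.nonzero(m); return x.mean(),y.mean(),x.min(),x.max(),y.min(),y.max(),len(x)
for n,a in dict(green=(45,85),red=(0,5),orange=(8,20)).items(): print(n,np.round(cen(*a),1))
g=cen(45,85); print('green z.13',hit_z(p,K,D,T,g[:2],.13)); rr=cen(0,5); print('red',hit_z(p,K,D,T,rr[:2],.13))
o=cen(8,20); print('tip',hit_x(p,K,D,T,o[:2],.055))
cv2.imwrite('pics/w1c.png',cv2.resize(im[95:150,225:415],None,fx=4,fy=4,interpolation=0)[:,:,::-1])
E
```

```text
[ 0.52640271 -0.04568007 -0.06621279 -0.00216625] [-1.4 -1.4 -1.3  0.5  0.8  0.6  1.7  0.2]
green [269.  136.9 263.  279.  131.  142.  145. ]
red [372.7 137.6 368.  378.  131.  143.  116. ]
orange [330.5 119.2 329.  332.  119.  120.    4. ]
green z.13 [0.04211764 0.04186027 0.13      ]
red [ 0.04278388 -0.04226708  0.13      ]
tip [ 0.055      -0.00279668  0.29975862]
```

View pics/w1c.png

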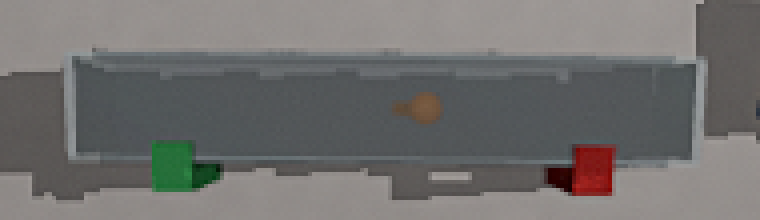

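```bash
cat >> h.py <<'E'
p=np.array([0.5264,-0.0457,-0.0662])
def go(x,y,z,rate=0.15): env.movel(ctrl2w(p,[x,y,z])[0],frame=R(p[2]),rate=rate)
def fc():
    s=env.sense(); f=s['wrist_force']; c,sn=np.cos(p[2]),np.sin(p[2])
    return np.array([c*f[0]+sn*f[1],-sn*f[0]+c*f[1],f[2]])
def pc():
    e=env.sense()['ee_pos']-[p[0],p[1],0]; c,s=np.cos(p[2]),np.sin(p[2])
    return np.array([c*e[0]+s*e[1],-s*e[0]+c*e[1],e[2]])
E
python3 - <<'E'
from h import *
t=lambda:env.sense()['t']
go(-.110,.13,.19,.3); print(t(),pc()); go(-.110,.13,.118,.2); f0=fc(); print(t(),f0)
go(-.065,.13,.118,.12); print(t(),fc()-f0)
x=-.057
while x<-.030:
    go(x,.13,.118,.08); f=fc()-f0; print(t().__round__(2),round(x,4),pc().round(4),f.round(2))
    if f[0]<-5: break
    x+=.004 if x<-.049 else .002
E
```

```text
5.6833 [-0.10911549  0.12935542  0.19036887]
6.1917 [-0.01733026  0.95029332 -0.46065647]
6.7167 [-0.68719784 -1.08027058  0.53204245]
6.97 -0.057 [-0.057   0.13    0.1181] [ 0.01 -0.61  0.56]
7.22 -0.053 [-0.0529  0.1301  0.118 ] [-0.73 -1.29  0.57]
7.47 -0.049 [-0.049   0.13    0.1179] [-1.18 -0.76 -0.14]
7.72 -0.047 [-0.0473  0.13    0.1178] [-2.41 -0.7  -0.12]
7.97 -0.045 [-0.0449  0.1299  0.118 ] [-0.92 -1.1  -0.51]
8.22 -0.043 [-0.0435  0.1299  0.1179] [-4.2  -0.48  0.62]
8.47 -0.041 [-0.0431  0.1299  0.1175] [-7.27 -1.08  3.09]
```

Run:
```python
from h import *
t=lambda:env.sense()['t']
go(-.060,.13,.12,.2); go(-.060,.13,.16,.2); go(-.025,.042,.16,.3); env.pause(.1); print(t(),pc())
K,D,T,im,d=shot('w2'); print(T[:3,3]-ctrl2w(p,[.055,.042,.0])[0])
for r in tip_of('wrist','toggle_tip')[:2]: print(r,ctrl2w(p,[-.023,.13,.129]))
```

```text
9.6333 [-0.02561859  0.04299073  0.15928433]
[-0.01492785  0.00195675  0.32928923]
{'at': [0.5119, 0.0861, 0.1274], 'score': 0.85} [[0.5120501  0.08553673 0.129     ]]
```

View pics/w2.png

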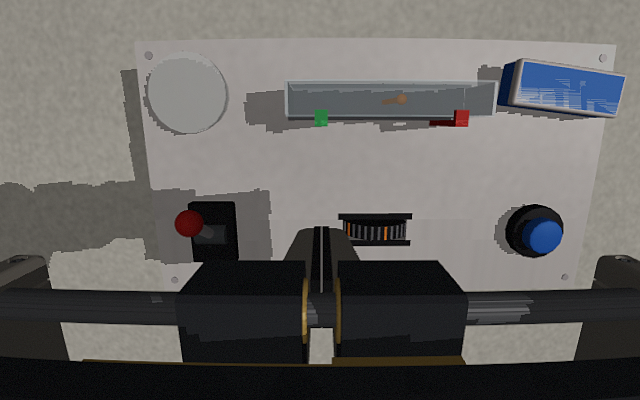

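```bash
cat >> h.py <<'E'
from scipy.optimize import least_squares
def tipP(th,b=0.055): return np.array([.055,b*np.sin(th),.059+b*np.cos(th)])
def mask_c(im,box,h0,h1,s0,v0):
    hsv=cv2.cvtColor(im,cv2.COLOR_RGB2HSV).astype(int); x0,x1,y0,y1=box
    m=np.zeros(im.shape[:2],bool); m[y0:y1,x0:x1]=1
    m&=(hsv[...,0]>=h0)&(hsv[...,0]<=h1)&(hsv[...,1]>s0)&(hsv[...,2]>v0)
    y,x=np.nonzero(m); return x,y
def theta_from(K,D,T,px,q=p):
    g=lambda v:proj(K,D,T,ctrl2w(q,tipP(v[0])+[v[1],0,0]))[0]-px
    r=least_squares(g,[0.,0.]); return r.x, g(r.x)
E
python3 - <<'E'
from h import *
z=np.load('w2.npz'); K,D,T,im=z['K'],z['D'],z['T'],z['im']
px=np.array([[136,41],[615,43],[545,237],[189,223],[321.5,217.5-0]],float)[:4]
P=np.array([[.1,.18,.08],[.1,-.18,.08],[-.045,-.13,.102],[-.023,.13,.129]])
f=lambda q:(proj(K,D,T,ctrl2w(q[:3],P+[0,0,q[3]]))-px).ravel()
r=least_squares(f,[*p,0]); print(r.x,f(r.x).round(1)); q=r.x[:3]
x,y=mask_c(im,(300,345,105,130),45,85,100,40); print('green',x.min(),x.max(),y.min(),y.max())
print(hit_z(q,K,D,T,[(x.min()+x.max())/2,117],.13),hit_z(p,K,D,T,[(x.min()+x.max())/2,117],.13))
x,y=mask_c(im,(380,420,88,112),5,22,70,60); print('or',len(x),x.min(),x.max(),y.min(),y.max())
for b in ([402,99.5],): print(theta_from(K,D,T,b,q),theta_from(K,D,T,b,p))
# slot corners at z .08
for b in ([338,214],[411,214],[409,245],[340,244]): print(hit_z(q,K,D,T,b,.08).round(4))
E
```

```text
[ 0.52633401 -0.04593796 -0.05997816 -0.00102598] [-1.6  0.6 -0.1  1.2  0.7 -0.5  0.8 -1.2]
green 314 327 110 125
[0.04323441 0.04335505 0.13      ] [0.04291372 0.04338141 0.13      ]
or 154 382 406 94 104
(array([-0.17120559, -0.00056025]), array([0.00000000e+00, 2.84217094e-14])) (array([-0.16933664, -0.00055427]), array([0.00000000e+00, 2.84217094e-14]))
[-0.0319  0.0298  0.08  ]
[-0.0322 -0.0293  0.08  ]
[-0.059  -0.0294  0.08  ]
[-0.0577  0.0279  0.08  ]
```

```bash
cat >> h.py <<'E'
t=lambda:env.sense()['t']
def favg(n=4):
    a=[]
    for _ in range(n): env.pause(.03); a.append(fc())
    return np.mean(a,0)
XW=-.045
def stroke(y0,y1,step=.0015,F=7.0,z0=.097):
    """press on the crown at y0 with F newton, roll to y1, lift off"""
    go(XW,y0,z0+.01,.25); go(XW,y0,z0,.1); env.pause(.1); f0=favg(6); z=z0
    while True:
        z-=.0006; go(XW,y0,z,.05); f=favg(2)-f0
        if f[2]>1.2: break
        if z<.081: raise SystemExit('no contact')
    print('contact',t(),z.__round__(4),f.round(2))
    for _ in range(12):
        z-=np.clip((F-f[2])*.00015,-.0006,.0006); go(XW,y0,z,.05); f=favg(2)-f0
        if abs(f[2]-F)<.7: break
    print('pressed',round(z,4),pc().round(4),f.round(2)); y=y0; s=np.sign(y1-y0)
    while s*(y1-y)>1e-5:
        y+=s*min(step,abs(y1-y)); z-=np.clip((F-f[2])*.00015,-.0005,.0005)
        go(XW,y,z,.05); f=favg(2)-f0; print(round(y,4),round(z,4),pc()[1:].round(4),f.round(1))
        if f[2]>10.5: print('too hard'); break
    return f0,y,z
def lift(y): go(XW,y,.11,.1)
E
python3 - <<'E'
from h import *
go(XW,-.011,.115,.3)
f0,y,z=stroke(-.011,.003); shot('w3'); lift(pc()[1]); print(t())
E
```

```text
contact 15.3583 0.0886 [-0.47  0.29  2.36]
pressed 0.0877 [-0.0448 -0.011   0.0882] [-1.49  0.23  6.82]
-0.0095 0.0877 [-0.0104  0.0882] [-1.4 -1.7  7.5]
-0.008 0.0878 [-0.0093  0.0883] [-1.5 -3.4  7.3]
-0.0065 0.0878 [-0.008   0.0884] [-2.1 -3.8  8.1]
-0.005 0.088 [-0.0064  0.0885] [-1.1 -3.4  7.7]
-0.0035 0.0881 [-0.005   0.0886] [-1.3 -4.1  7.4]
-0.002 0.0881 [-0.0034  0.0887] [-1.9 -3.1  7.9]
-0.0005 0.0883 [-0.0019  0.0888] [-1.3 -3.   7.8]
0.001 0.0884 [-0.0005  0.0889] [-1.9 -3.9  7.5]
0.0025 0.0885 [0.001 0.089] [-1.5 -4.3  8. ]
0.003 0.0886 [0.0015 0.0892] [-1.  -3.1  7.8]
19.575
```

View pics/w3.png

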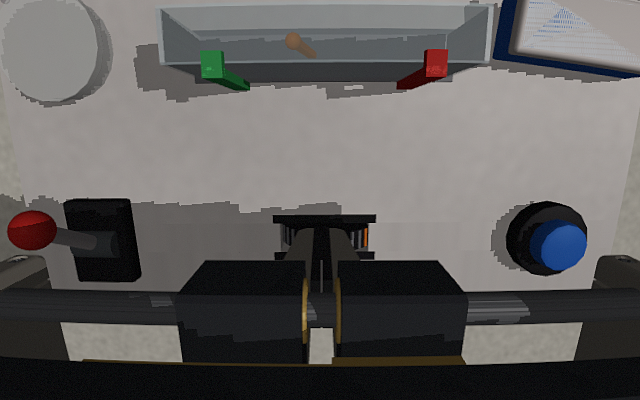

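Run:
```python
from h import *
z=np.load('w3.npz'); K,D,T,im=z['K'],z['D'],z['T'],z['im']
x,y=mask_c(im,(270,330,25,65),5,22,70,60); print('or',len(x),x.min(),x.max(),y.min(),y.max())
print(theta_from(K,D,T,[293,41]))
x,y=mask_c(im,(195,226,45,80),45,85,100,90); print(x.min(),x.max(),y.min(),y.max())
print(hit_z(p,K,D,T,[212.5,58],.13))
```

```text
or 393 285 315 33 57
(array([ 0.24348499, -0.00050971]), array([0.00000000e+00, 3.12638804e-13]))
200 225 50 77
[0.04471071 0.0424907  0.13      ]
```

Run:
```python
from h import *
f0,y,z=stroke(-.0105,.0092,step=.002,z0=.0925); np.save('st.npy',[*f0,y,z]); print(t())
K,D,T,im,d=shot('w4')
cv2.imwrite('pics/w4c.png',cv2.resize(im[0:100,130:330],None,fx=4,fy=4,interpolation=0)[:,:,::-1])
```

```text
contact 21.9583 0.0895 [-0.32  0.02  2.67]
pressed 0.0887 [-0.0449 -0.0105  0.0892] [-1.83 -0.21  6.84]
-0.0085 0.0887 [-0.0094  0.0892] [-1.7 -3.1  6.8]
-0.0065 0.0887 [-0.0077  0.0892] [-2.1 -3.1  8.4]
-0.0045 0.0889 [-0.0058  0.0894] [-1.9 -3.9  7.8]
-0.0025 0.089 [-0.0038  0.0896] [-2.  -2.5  8.1]
-0.0005 0.0892 [-0.0018  0.0897] [-1.8 -3.5  7.8]
0.0015 0.0893 [0.0002 0.0898] [-1.4 -3.   7.8]
0.0035 0.0894 [0.0022 0.09  ] [-1.6 -3.4  8.2]
0.0055 0.0896 [0.0043 0.0901] [-1.1 -2.6  8.3]
0.0075 0.0898 [0.0063 0.0902] [-1.7 -3.   7.3]
0.0092 0.0898 [0.0081 0.0902] [-1.9 -2.1  6.9]
25.7583
```

View pics/w4c.png

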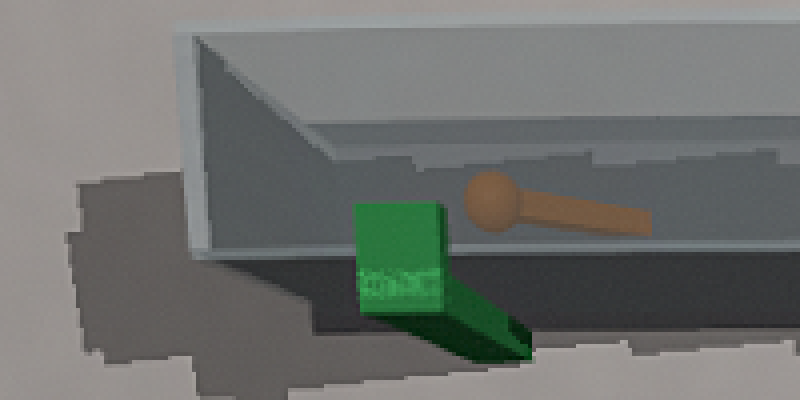

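Run:
```python
from h import *
z=np.load('w4.npz'); K,D,T,im=z['K'],z['D'],z['T'],z['im']
(th,dx),_=theta_from(K,D,T,[253.2,50.5]); print(th,dx,.055*np.sin(th))
g0,g1=hit_z(p,K,D,T,[219.2,52],.13),hit_z(p,K,D,T,[240.7,52],.13); print(g0,g1,(g0+g1)/2)
```

```text
0.824414845782829 -0.0007073284033680545 0.040378282782344704
[0.04699038 0.04681322 0.13      ] [0.04687585 0.03858521 0.13      ] [0.04693312 0.04269921 0.13      ]
```

Run:
```python
from h import *
st=np.load('st.npy'); f0=st[:3]; y,z=st[3:]
f=favg(2)-f0; print(f.round(1))
for _ in range(2):
    y+=.00095; z-=np.clip((7.3-f[2])*.00015,-.0005,.0005); go(XW,y,z,.05); f=favg(2)-f0; print(pc()[1:].round(4),f.round(1))
lift(pc()[1]); go(-.035,.0425,.13,.25); env.pause(.15); print(t(),pc())
K,D,T,im,d=shot('w5'); print(hit_z(p,K,D,T,[320,100],.1))
cv2.imwrite('pics/w5c.png',cv2.resize(im[20:140,220:420],None,fx=4,fy=4,interpolation=0)[:,:,::-1])
```

```text
[-1.5 -2.8  6. ]
[0.0091 0.0901] [-1.9 -1.4  7.3]
[0.0101 0.0901] [-1.1 -2.5  6.8]
27.3167 [-0.03583392  0.04168414  0.12911896]
[0.04253529 0.04217242 0.1       ]
```

View pics/w5c.png

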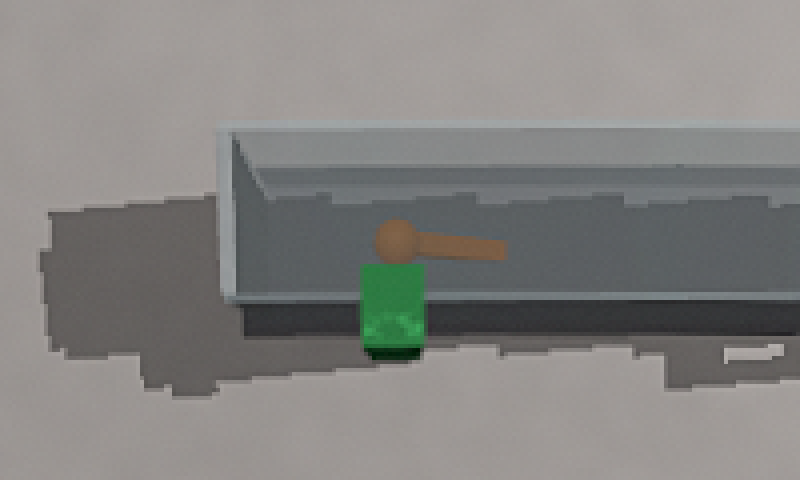

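Run:
```python
from h import *
z=np.load('w5.npz'); K,D,T,im=z['K'],z['D'],z['T'],z['im']
b=[220+397/4-.5,20+242/4-.5]
for q in (p,[.52633,-.04594,-.06],[.5264,-.0457,-.072]):
    (th,dx),_=theta_from(K,D,T,b,q)
    g=hit_z(q,K,D,T,[220+392.5/4-.5,20+290/4],.13); print(th,dx,.055*np.sin(th),g)
x,y=mask_c(im,(300,345,70,115),5,22,70,60); print(x.min(),y.min(),y.max())
# bearing of hood rear edge in the picture, for the yaw: left(220) vs right(800) rows 125,125
for c in ([275,51.2],[420,51.2]): print(hit_z(p,K,D,T,c,.126))
```

```text
0.895463023466683 -0.00031165541393121904 0.04292742450788255 [0.04426349 0.04328932 0.13      ]
0.892654120326611 -5.6304423368362246e-06 0.04283067491098853 [0.04458651 0.04325782 0.13      ]
0.9047992413210015 -0.0005129689528626948 0.04324656233504117 [0.04401166 0.04354532 0.13      ]
314 75 85
[0.06470234 0.06468808 0.126     ]
[ 0.06493783 -0.00838109  0.126     ]
```

Run:
```python
from h import *
go(-.045,-.13,.13,.25); go(-.045,-.13,.107,.15); env.pause(.1); f0=favg(6); z=.104
while z>.085:
    go(-.045,-.13,z,.05); f=favg(2)-f0; print(round(z,4),pc().round(4),f.round(1))
    if f[2]>11: break
    z-=.001
env.pause(.3); print((fc()-f0).round(1),pc().round(4))
go(-.045,-.13,.125,.1); go(-.045,-.06,.14,.3); go(-.045,.0,.15,.3); env.pause(.15); print(t())
K,D,T,im,d=shot('w6')
```

```text
0.104 [-0.0451 -0.13    0.1039] [ 0.1 -0.1  0.2]
0.103 [-0.045 -0.13   0.103] [-0.6  0.  -0.3]
0.102 [-0.0448 -0.13    0.1021] [ 0.3 -0.2  1.4]
0.101 [-0.0448 -0.1301  0.1011] [ 0.8 -0.1  2.5]
0.1 [-0.0448 -0.13    0.1001] [0.5 0.2 2.8]
0.099 [-0.0448 -0.13    0.0991] [ 0.3 -0.2  3.4]
0.098 [-0.0449 -0.13    0.0981] [ 0.9 -0.1  3.8]
0.097 [-0.0449 -0.13    0.0971] [ 1.6 -0.1  4.1]
0.096 [-0.0448 -0.1301  0.0964] [ 0.  -0.2  6.9]
0.095 [-0.0448 -0.13    0.0962] [-2.6  0.7 15.6]
[-2.8  0.4 15.7] [-0.0447 -0.13    0.0962]
33.6167
```

View pics/w6.png

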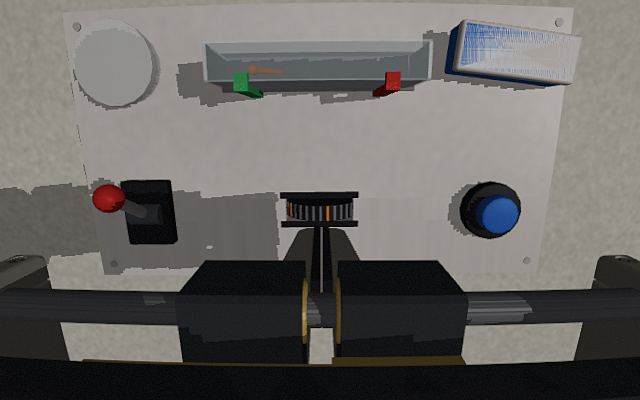

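The picture shows the toggle leaning to the rear (109,198), the pointer bead at (252,69) by the green tab (241,82), and the key back up (500,214). The dish and slide box haven't moved. The key bottomed out at 6 mm of travel.

Run:
```python
from h import *
z=np.load('w6.npz'); print(theta_from(z['K'],z['D'],z['T'],[252,69.5]))
go(-.045,.0,.2,.2); print(workorder.finish_job(), t())
```

```text
(array([ 9.20462394e-01, -2.34360133e-04]), array([0.00000000e+00, 1.98951966e-13]))
the job is handed in; nothing more can be done
the job is handed in; nothing more can be done
```

The job is handed in: the toggle is on, the pointer was within about 0.4 mm of the green tab's middle, and the store key was then pressed fully down and released; the last clock reading, just before hand-in, was about 34 s of the 58 s allowed.

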